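Lock the tube drum on a rotator shaft with a ring lock pin

ROBOT

A 6-joint arm with a two-finger parallel gripper is mounted at the origin on the work surface. World frame = base frame: x ahead of the robot, y to its left, z up, the work surface at z = 0. Lengths are in m, angles in degrees, forces in N, time in s.
With the tool pointing down it reaches from about 0.275 to 0.975 m from the base axis. Payload 8.4 kg.
Tool frame: the origin (TCP) lies midway between the tips of the shut fingers; the grasp point (between the pads) lies behind it (arm.hold_point_z is the z of the grasp point in the tool frame, in m); z points along the fingers, y is the line along which they close (so a half turn about z gives the same grasp; the last joint's range is limited). The gripper opens to 92 mm and grips with 3 to 60 N. Pads are 20 mm wide; open, the fingers measure 128 mm over their backs; the gripper's body (75 mm by 189 mm) begins 69 mm behind the grasp point.
Start: joints at [71.998, 20.225, 93.587, -0, 66.188, -0.138], TCP at [0.192, 0.595, 0.215] pointing down, gripper open.
Joint ranges: [-150.9, 150.9], [-52.94, 120.26], [3.33, 152.33], [-74.26, 254.26], [0, 154.13], [-172.89, 172.89]. Speed limits (degrees/s): [127.2, 127.2, 159.86, 180, 180, 180].

INTERFACE

Orientations are given as [roll, pitch, yaw] about the fixed x, y, z axes, in that order (R = Rz(yaw) Ry(pitch) Rx(roll)).
In Python, from cell import arm, vision gives the robot as it stands.
- The arm moves only by the tool carry_out, never from a script. Its argument "motion" is a list of rows, each an object of numbers: "x", "y", "z": the shift along the tool's x, y, z in mm; "spin": the turn about the tool's z in degrees; "jaw": the closure in counts, from 0 (fully open) to 255 (shut). A call has 1 to 5 rows; each row is the pose to reach, as a shift and turn from the pose commanded when the call began, along the tool's axes at that moment; what a row does not reach only later rows make up. A row lasts 1/8 s, in which the tool goes at most 62.5 mm and 10.7 degrees, less where a joint would pass 70% of its speed; a pose out of reach is approached as far as the arm can. A call with a gripper value outside its range is refused whole. The fingers move at their own pace and stop on an object; "squeeze" is the grip in N (left out, the last holds). Time passes only in rows, so rows that repeat a pose let the fingers close. It gives the time, the measured TCP pose, the force, the opening and the grip force at its end, in the units of the state.
- arm.sense(): the state, without advancing time (a new reading comes with each control period).
- vision.camera(name): name is "scene" or "top" or "wrist"; returns a dict with "image" (384x512x3 uint8, blue, green, red), "fx", "fy", "cx", "cy" (pixels), "k1" (the pictures are not rectified: a ray, as slopes to the right and down, at radius r is drawn at 1 + k1 r^2 times it, then the intrinsics apply), "eye" and "orientation" of the camera in the world. Camera axes: x right, y up, looking along -z (the intrinsics and any distortion apply to the point x, -y, -z); pixel columns grow to the right and rows downward; lengths in m; the calibration is good to about 2 mm. A picture is of the moment at which its call begins. There is no depth.
- arm.sign_off(): hands the job in; it is judged then, once.
The state is a dict: "clock": time; "joint_positions": joint angles; "qd": joint speeds; "joint_torque": joint torques, N m; "eef_pos": TCP position; "tool_rot": TCP orientation; "wrist_force": force on the tool from outside, world axes, zero at the start; "torque": the same for the moment, N m; "grip_width": finger opening in m; "finger_force": force on a finger pad.
Only numpy, scipy, OpenCV 4.12 (cv2) and the standard library are available. Lean on these libraries where they do the work, as an engineer would, in place of code of your own. Each camera call takes 0.05 s, during which the arm holds its last target. There are 200 camera calls.

TASK

Take the steel lock pin from its parking post and push it gently down through the cross hole near the end of the tube rotator's shaft until its collar sits on the shaft, with its ring towards the free end; then swing the ring down over the shaft end and under the shaft, fully home. Let go, never press hard on the shaft, and leave the bottle, the culture flask and the remote control where they are.

Things in the scene. Friction and masses are not known exactly. Their poses are not given: they have to be found in the camera images.
- rotator: White tube rotator fixed to the bench; housing 170 wide, 160 high. Origin on the bench, 13 mm to the drum side (+y) of point bore; -y points along the level shaft to its free end, z up. Shaft axis 93 mm above the bench. On the +y side: clamp ring (radius 18) from 44 mm, drum of tubes (radius 34) from 54 to 98 mm (both +-10 mm, as the shaft slides), housing from 120 mm.
- bore (a point): Where the cross hole's centre would be with the shaft pulled right out, on the shaft's flat top, 100 mm above the bench; axes as rotator. Fixed to the housing, NOT the shaft: the shaft has slid in by an unmeasured amount, so the hole lies 3 to 23 mm from here towards the drum (+y), at x = 0; see or feel for it. Hole: vertical, round, 10 mm in diameter, right through.
- bushing (a point): Where the shaft leaves the housing, on the shaft axis. The shaft's end is a tongue 22 mm wide (x), 14 mm thick, flat on top, reaching from 12 mm beyond the hole's centre on the free side to 30 mm on the drum side. The bushing is springy: the shaft sinks about 1 mm per 5 N, at most 5 mm, and springs back. Along y it shifts only if pushed with over about 15 N.
- pin: Loose steel lock pin, about 75 g, upright in the post. Origin on its axis, at the collar's underside; z up. Below: shank 8 mm in diameter, 28 long, last 2 mm tapered to 7. Above: collar 16 in diameter, 4 thick; ring's cross rod along x at z = 6 mm, 36 long; square head 12 x 12 mm up to z = 32 to grip, free of the ring above z = 10. Ring side is -y, to face as the rotator's -y.
- ring (a joint): Angle of the wire ring about the pin's cross rod. 0: it sticks out level to the pin's -y; grows as it swings down, to 1.33 (stop, home: wire against the shank, under the shaft). Stiff (0.06 N m, about 2 N at its end), stays where left. A U of 4 mm wire, 34 mm wide between wire centres, far bar 30 mm from the hinge; it clears the shaft's tongue in passing over the end.
- tab (a point): Outer end of the thumb tab, a plate 14 wide, 3 thick, 16 mm long, square on the middle of the ring's far bar. At ring angle 0 it points up; with the ring home it points outwards past the shaft's end, this point then 23 mm from the pin's axis and 19 mm below the collar's underside. Pushing it down just beyond the shaft's end, then inwards, closes the ring.
- holder: Fixed parking post: base 80 x 80 x 12 mm with a square post 24 x 24 mm, top 48 mm above the bench, hole 10 mm in diameter, 34 mm deep, in which the pin stands with its collar on the post's top. Origin on the bench under the post.
- media: Glass media bottle, 66 mm in diameter, 150 mm high, origin under its centre; bystander.
- flask: Lying clear culture flask 75 x 110 x 32 mm with a capped neck, origin under its centre; bystander.
- remote: White remote control 45 x 140 x 18 mm, origin under its centre; bystander.
There are look-alikes about, which are no part of the job. Of the things like the pin, leave any that is purple; of the rest the smaller one is meant.

How it is judged (in metres and radians):
On the way, in this order (a step that is already met when the one before it is completed fails the run):
1. the pin is lifted out of its parking post (distance of pin from where it was at the start of the episode above 0.05 m and height (world z) of pin above 0.08 m), for 0.1 s.
2. the pin is seated in the shaft's cross hole, ring still open (z of pin in the frame of bore between -0.004 and 0.004 m and x of pin in the frame of bore between -0.004 and 0.004 m and y of pin in the frame of bore between -0.002 and 0.028 m and angle between pin's own z axis and vertical below 0.12 rad and contact force between pin and rotator above 0.05 N and value of joint ring below 0.9 rad), for 0.2 s.
3. the ring is swung home over the shaft end (z of pin in the frame of bore between -0.004 and 0.004 m and x of pin in the frame of bore between -0.004 and 0.004 m and y of pin in the frame of bore between -0.002 and 0.028 m and angle between pin's own z axis and vertical below 0.12 rad and contact force between pin and rotator above 0.05 N and value of joint ring above 1.2 rad and angle between the y axis of pin and the y axis of rotator, either way round below 0.35 rad), for 0.2 s.
At the end, for the whole second after the job is handed in: The pin stands upright (0.12 rad) in the hole, collar resting on the shaft: origin within 4 mm of site bore in height and in x, 2 mm outwards to 28 mm inwards of it in y; pin and rotator y axes parallel within 0.35 rad; ring angle over 1.2; pin at rest and released (all of step 3 and linear speed of pin below 0.02 m/s and contact force between the fingers and pin below 0.1 N); the robot touches nothing.
It fails at once if the pin or its ring presses on the rotator with more than 30 N (contact force between pin and rotator above 30 N).
It fails at once if the gripper presses on the rotator with more than 25 N (contact force between the fingers and rotator above 25 N).
It fails at once if the media is moved more than 20 mm (distance of media from where it was at the start of the episode above 0.02 m).
It fails at once if the flask is moved more than 20 mm (distance of flask from where it was at the start of the episode above 0.02 m).
It fails at once if the remote is moved more than 20 mm (distance of remote from where it was at the start of the episode above 0.02 m).
It also fails if it takes over 67 s, if anything falls off the work surface, if the arm or the gripper's body presses on something with over 40 N, if the wrist force passes 120 N, or if a joint passes its speed limit or range.

## Working session

There is one attempt and no reset: what is moved stays moved. The work goes in short steps, Python scripts to look and compute and a tool call to move; the robot and the scene stay as the last step left them, time stands still between calls to the robot, and variables do not carry over. Pictures are saved under pics/ and viewed, at most 10 in all, crops included, and the job is handed in when it is done.

Besides the shell and the picture viewer there is one more tool, called as name([rows], argument=value, ...), one row to a line, values as JSON. carry_out: Moves the arm, as the interface text tells. Its arguments: {"type":"object","properties":{"motion":{"type":"array"},"squeeze":{"type":"number"}},"required":["motion"]}

```bash
mkdir -p pics; cat > h.py <<'E'
import numpy as np, cv2
from cell import arm, vision
from scipy.spatial.transform import Rotation as R
def rot(o):
    o=np.array(o,float)
    return o if o.shape==(3,3) else R.from_euler('xyz',o,degrees=True).as_matrix()
def ray(c,u,v):
    d=np.array([(u-c['cx'])/c['fx'],(v-c['cy'])/c['fy']]); s=d.copy()
    for _ in range(20): s=d/(1+c['k1']*(s@s))
    return np.array(c['eye']),rot(c['orientation'])@np.array([s[0],-s[1],-1])
def at_z(c,u,v,z):
    e,d=ray(c,u,v); return e+d*(z-e[2])/d[2]
def tri(obs):
    A=np.zeros((3,3));b=np.zeros(3);
    for c,u,v in obs:
        e,d=ray(c,u,v); d=d/np.linalg.norm(d);P=np.eye(3)-np.outer(d,d);A+=P;b+=P@e
    return np.linalg.solve(A,b)
def px(c,p):
    q=rot(c['orientation']).T@(np.array(p)-c['eye']); s=np.array([q[0]/-q[2],-q[1]/-q[2]])
    s=s*(1+c['k1']*(s@s)); return np.round([c['cx']+c['fx']*s[0],c['cy']+c['fy']*s[1]],1)
E
python3 - <<'E'
from h import *
import pickle
cs={n:vision.camera(n) for n in('scene','top','wrist')}
pickle.dump(cs,open('c0.pkl','wb'))
for n in cs:
    c=cs[n];print(n,{k:c[k] for k in c if k!='image'})
cv2.imwrite('pics/a.png',cv2.resize(cs['scene']['image'],(800,600)))
cv2.imwrite('pics/b.png',cv2.resize(cs['top']['image'],(800,600)))
print(arm.sense(),arm.hold_point_z)
E
```

```text
scene {'fx': 390.5596217747615, 'fy': 390.5596217747615, 'cx': 247.5000479893271, 'cy': 194.76611470854644, 'k1': 0.035942175495069034, 'eye': array([ 0.98998316, -0.02421271,  0.83192008]), 'orientation': array([31.23215488, -0.52022224, 73.92425757])}
top {'fx': 385.0467461627856, 'fy': 385.0467461627856, 'cx': 255.73394238192472, 'cy': 194.95922147354827, 'k1': 0.03371589787288107, 'eye': array([0.51492698, 0.0801188 , 0.86373218]), 'orientation': array([  3.20727977,   1.25471406, -89.10019856])}
wrist {'fx': 324.75871495518516, 'fy': 324.75871495518516, 'cx': 250.92919224466115, 'cy': 194.09923521275587, 'k1': -0.07625448086422874, 'eye': array([0.11054464, 0.62012595, 0.383734  ]), 'orientation': array([-1.73493055e+01,  5.21217653e-02,  7.21750772e+01])}
{'clock': 0.15, 'joint_positions': array([ 7.20008276e+01,  2.02540847e+01,  9.36176872e+01,  7.65729441e-04,
        6.61879715e+01, -1.37191975e-01]), 'qd': array([ 0.04050265, -0.05001921, -0.08384781,  0.03482649, -0.00338412,
       -0.14923756]), 'joint_torque': array([-1.60732434e-04, -5.94218087e+01, -3.34471822e+01,  6.97773462e-02,
        2.05234793e-02, -9.48539900e-05]), 'eef_pos': array([0.19158263, 0.59452823, 0.21404033]), 'tool_rot': array([-1.79940258e+02, -8.43274605e-04,  1.62137710e+02]), 'wrist_force': array([-0.63752644, -0.21228829,  0.08385458]), 'torque': array([ 0.0485246 , -0.03425182,  0.0181685 ]), 'finger_force': 0.0, 'grip_width': 0.09185435532062984} -0.0187
```

View pics/a.png

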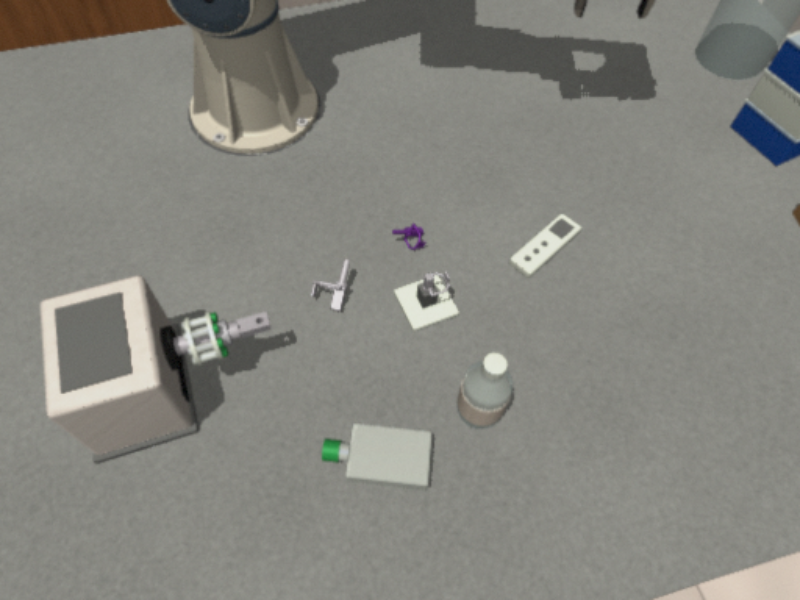

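View pics/b.png

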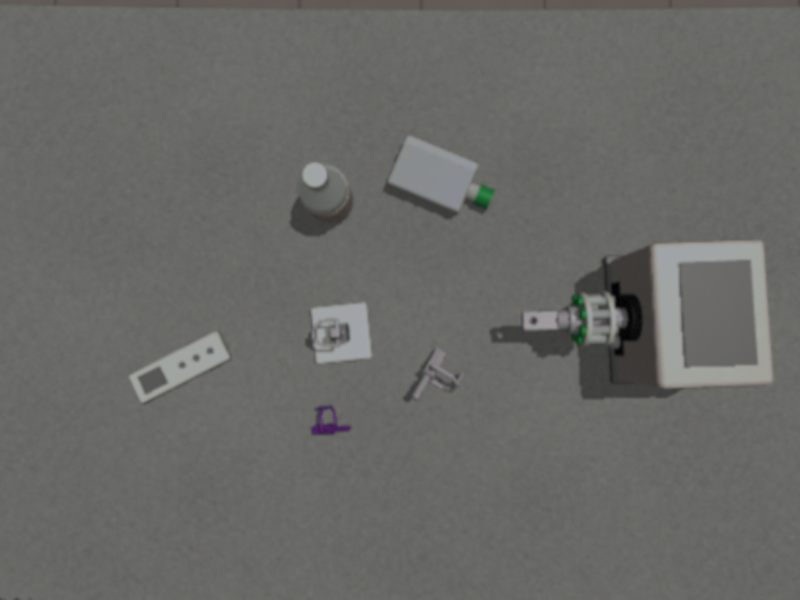

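Scene: pin on the post at scene (435,288) / top (332,335); shaft free end at top (525,320), hole near (534,321); purple and larger loose decoys lie on the bench. I'll zoom in.

```bash
python3 - <<'E'
from h import *
import pickle
cs=pickle.load(open('c0.pkl','rb'))
t=cs['top']['image'];s=cs['scene']['image']
f=lambda i,x,y:cv2.resize(i[y:y+50,x:x+66],(400,300),interpolation=cv2.INTER_CUBIC)
# top pin x190 y190 ; top shaft x325 y180; scene pin x250 y160; scene shaft x115 y190
im=np.vstack([np.hstack([f(t,190,190),f(t,325,180)]),np.hstack([f(s,245,160),f(s,115,190)])])
cv2.imwrite('pics/c.png',im)
E
```

```text
(no output)
```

View pics/c.png

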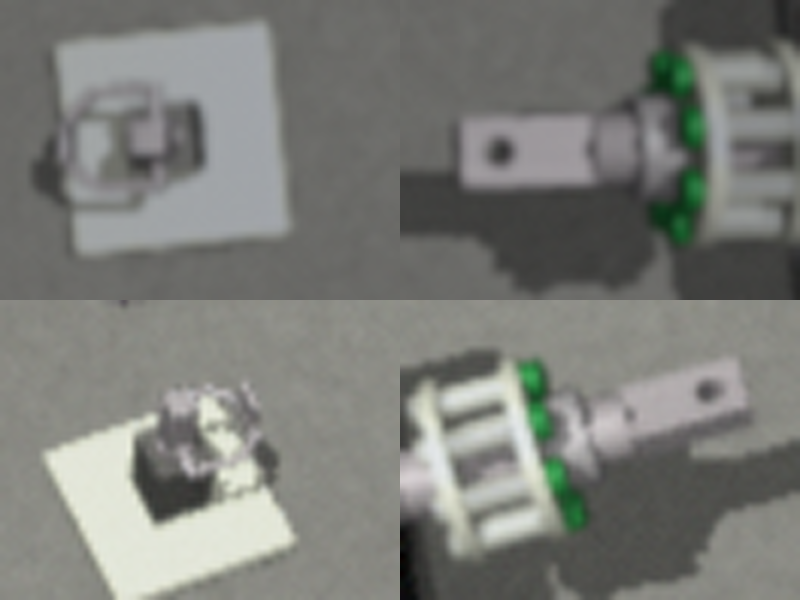

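Crop: top view shows the hole at ≈(341.5,205.3) px, pin head top ≈(214.8,213), holder base corners clear; ring points towards the image left (+y world).

```bash
python3 - <<'E'
from h import *
import pickle
cs=pickle.load(open('c0.pkl','rb'));t=cs['top'];s=cs['scene']
ct=lambda x,y,ox,oy:(ox+x/6.06,oy+y/6)
P=lambda *a:np.round(at_z(*a),4)
print('head',P(t,*ct(150,138,190,190),.08))
cor=[P(t,*ct(x,y,190,190),.012) for x,y in((55,42),(268,22),(290,232),(77,253))]
print(cor,np.mean(cor,0))
print('hole',P(t,*ct(100,152,325,180),.1),P(s,*ct(309,90,115,190),.1),tri([(t,*ct(100,152,325,180)),(s,*ct(309,90,115,190))]))
for x,y in((62,118),(62,188),(190,116),(190,187)): print('tongue',P(t,*ct(x,y,325,180),.1))
sc=[P(s,*ct(x,y,245,160),.012) for x,y in((43,154),(120,305),(297,243))];print('scene holder',sc,(sc[0]+sc[2])/2)
c=[P(t,u*.64,v*.64,.16) for u,v in((651,243),(763,241),(773,384),(657,388))];print('housing',c)
print('scene headtop',P(s,*ct(195,105,245,160),.08))
E
```

```text
head [0.5206 0.1809 0.08  ]
[array([0.556 , 0.2253, 0.012 ]), array([0.5645, 0.1473, 0.012 ]), array([0.4873, 0.1378, 0.012 ]), array([0.4784, 0.2154, 0.012 ])] [0.52155 0.18145 0.012  ]
hole [ 0.5394 -0.0719  0.1   ] [ 0.5425 -0.0707  0.1   ] [ 0.53973935 -0.07179074  0.09600619]
tongue [ 0.5504 -0.0596  0.1   ]
tongue [ 0.5274 -0.0597  0.1   ]
tongue [ 0.5517 -0.1009  0.1   ]
tongue [ 0.5284 -0.1009  0.1   ]
scene holder [array([0.4919, 0.139 , 0.012 ]), array([0.5688, 0.1481, 0.012 ]), array([0.5607, 0.2251, 0.012 ])] [0.5263  0.18205 0.012  ]
housing [array([ 0.63  , -0.1946,  0.16  ]), array([ 0.6334, -0.3204,  0.16  ]), array([ 0.4702, -0.3284,  0.16  ]), array([ 0.4628, -0.2   ,  0.16  ])]
scene headtop [0.5275 0.1877 0.08  ]
```

carry_out([
  {"x": -60, "y": -40, "spin": 10},
  {"x": -115, "y": -75, "spin": 20},
  {"x": -170, "y": -112, "spin": 30},
  {"x": -220, "y": -146, "spin": 40},
  {"x": -270, "y": -178, "spin": 50},
])

```text
invalid input at $.motion[0]: expected keys x, y, z, spin, jaw
```

```bash
cat >> h.py <<'E'
def to(p,yaw):
    s=arm.sense();T=rot(s['tool_rot']);d=T.T@(np.array(p)-s['eef_pos'])*1000
    print('clock',s['clock'],'pos',np.round(s['eef_pos'],4),'rot',np.round(s['tool_rot'],2),'F',np.round(s['wrist_force'],2),'w',s['grip_width'])
    print('shift',np.round(d,1),'spin',round((s['tool_rot'][2]-yaw+180)%360-180,1))
E
python3 - <<'E'
from h import *
import pickle
cs=pickle.load(open('c0.pkl','rb'));t=cs['top'];s=cs['scene']
print('bottle top',at_z(t,316*.64,174*.64,.15),at_z(s,495*.64,363*.64,.15))
to([.522,.181,.2],95)
E
```

```text
bottle top [0.71073494 0.19950885 0.15      ] [0.71213912 0.20151783 0.15      ]
clock 0.15 pos [0.1916 0.5945 0.214 ] rot [-179.94   -0.    162.14] F [-0.64 -0.21  0.08] w 0.09185435532062984
shift [-441.3 -292.2   14.3] spin 67.1
```

carry_out([
  {"x": -50, "y": -33, "z": 0, "spin": 10, "jaw": 0},
  {"x": -100, "y": -66, "z": 0, "spin": 20, "jaw": 0},
  {"x": -150, "y": -99, "z": 0, "spin": 30, "jaw": 0},
  {"x": -200, "y": -132, "z": 0, "spin": 40, "jaw": 0},
  {"x": -250, "y": -165, "z": 0, "spin": 50, "jaw": 0},
])

```text
clock: 0.78
eef_pos: [0.38, 0.3595, 0.2146]
tool_rot: [180.0, -0.0, 111.8]
wrist_force: [1.0, 0.6, -0.4]
grip_width: 0.0919
finger_force: 0.0
```

```bash
python3 - <<'E'
from h import *
to([.522,.181,.2],95)
E
```

```text
clock 0.775 pos [0.38   0.3595 0.2146] rot [179.99  -0.   111.82] F [ 1.03  0.63 -0.37] w 0.09189477004956258
shift [-218.5   65.5   14.6] spin 16.8
```

carry_out([
  {"x": -55, "y": 16, "z": 4, "spin": 8, "jaw": 0},
  {"x": -110, "y": 33, "z": 8, "spin": 16, "jaw": 0},
  {"x": -165, "y": 50, "z": 12, "spin": 17, "jaw": 0},
  {"x": -216, "y": 65, "z": 15, "spin": 17, "jaw": 0},
  {"x": -216, "y": 65, "z": 15, "spin": 17, "jaw": 0},
])

```text
clock: 1.4
eef_pos: [0.5222, 0.1829, 0.1991]
tool_rot: [-180.0, 0.0, 94.9]
wrist_force: [-0.3, 0.5, -0.6]
grip_width: 0.0925
finger_force: 0.0
```

```bash
python3 - <<'E'
from h import *
import pickle
to([.522,.181,.07],95)
c=vision.camera('wrist');pickle.dump(c,open('c1.pkl','wb'))
print(c['eye'],c['orientation'],px(c,[.522,.181,.08]))
cv2.imwrite('pics/d.png',cv2.resize(c['image'],(800,600)))
E
```

```text
clock 1.4 pos [0.5222 0.1829 0.1991] rot [-1.7999e+02  4.0000e-02  9.4900e+01] F [-0.35  0.45 -0.56] w 0.09247330574169184
shift [ -1.8  -0.3 129.1] spin -0.1
[0.5146821  0.2670845  0.36885113] [-17.39006628   0.03749769   4.94344818] [251.  189.9]
```

View pics/d.png

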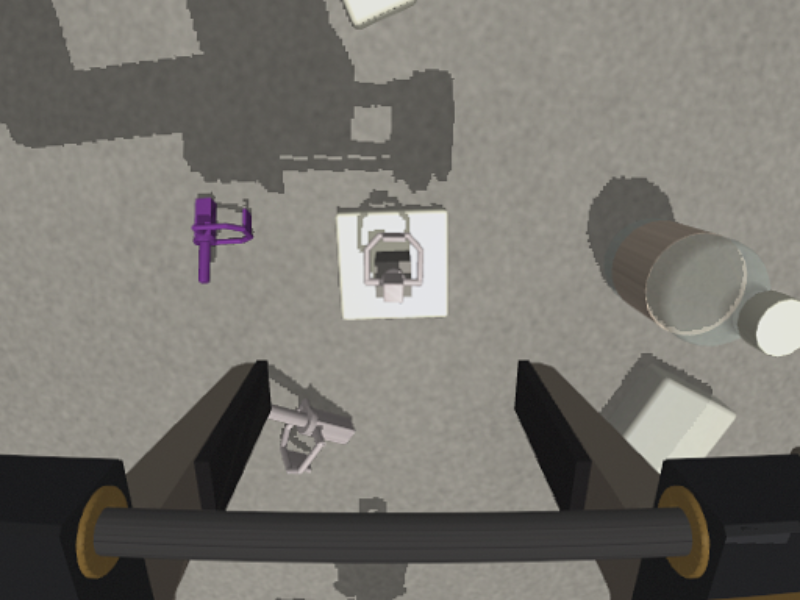

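Wrist view: pin head at about (393,290) on its white base, ring pointing up (+y) and nearly straight with the tool; enlarge for accuracy.

```bash
python3 - <<'E'
import pickle,cv2
c=pickle.load(open('c1.pkl','rb'))
cv2.imwrite('pics/e.png',cv2.resize(c['image'][128:208,205:295],(675,600),interpolation=cv2.INTER_CUBIC))
E
```

```text
(no output)
```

View pics/e.png

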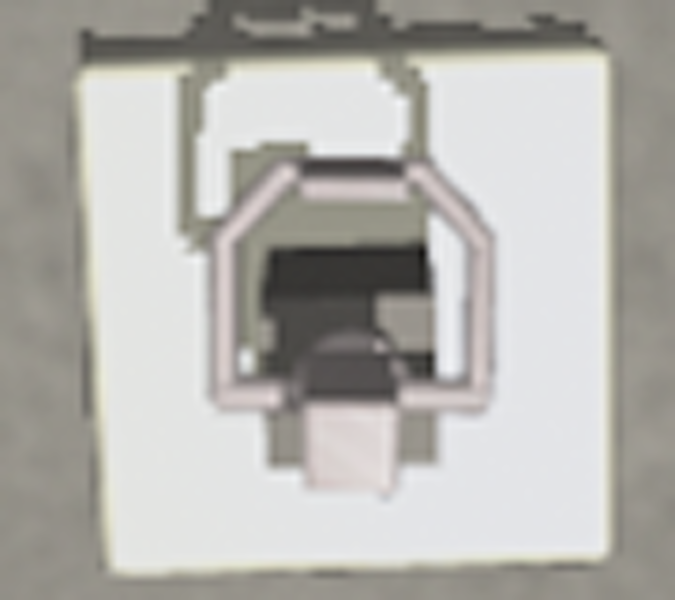

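Head top face centre at crop (351,447) → px (251.8,187.6); ring arms parallel with image columns, so yaw is already aligned.

```bash
python3 - <<'E'
from h import *
import pickle
c=pickle.load(open('c1.pkl','rb'))
p=at_z(c,251.8,187.6,.08);print(p)
print('cross rod',at_z(c,205+225/7.5,128+395/7.5,.054),at_z(c,205+490/7.5,128+395/7.5,.054))
to([p[0],p[1],.062],95)
E
```

```text
[0.52254937 0.18329374 0.08      ]
cross rod [0.50583547 0.18151428 0.054     ] [0.5411525  0.18457649 0.054     ]
clock 1.45 pos [0.521  0.1843 0.1991] rot [-179.95    0.     94.96] F [-0.25  0.44  0.05] w 0.09211797164050077
shift [ -1.2   1.6 137.1] spin -0.0
```

carry_out([
  {"x": 0, "y": 1, "z": 50, "spin": 0, "jaw": 0},
  {"x": 0, "y": 1, "z": 100, "spin": 0, "jaw": 0},
  {"x": 0, "y": 1, "z": 128, "spin": 0, "jaw": 60},
  {"x": 0, "y": 1, "z": 136, "spin": 0, "jaw": 150},
  {"x": 0, "y": 1, "z": 136, "spin": 0, "jaw": 255},
], squeeze=25)

```text
clock: 2.08
eef_pos: [0.5214, 0.1865, 0.0639]
tool_rot: [-180.0, -0.0, 95.2]
wrist_force: [-0.2, -0.1, -0.6]
grip_width: 0.0639
finger_force: 0.0
```

carry_out([
  {"x": 0, "y": 0, "z": 0, "spin": 0, "jaw": 255},
  {"x": 0, "y": 0, "z": 0, "spin": 0, "jaw": 255},
  {"x": 0, "y": 0, "z": 0, "spin": 0, "jaw": 255},
  {"x": 0, "y": 0, "z": 0, "spin": 0, "jaw": 255},
])

```text
clock: 2.58
eef_pos: [0.5218, 0.1856, 0.0639]
tool_rot: [180.0, -0.0, 95.1]
wrist_force: [0.2, -0.1, 0.7]
grip_width: 0.0239
finger_force: 0.0
```

carry_out([
  {"x": 0, "y": 0, "z": 0, "spin": 0, "jaw": 255},
  {"x": 0, "y": 0, "z": 0, "spin": 0, "jaw": 255},
  {"x": 0, "y": 0, "z": 0, "spin": 0, "jaw": 255},
  {"x": 0, "y": 0, "z": 0, "spin": 0, "jaw": 255},
])

```text
clock: 3.08
eef_pos: [0.5217, 0.1856, 0.0636]
tool_rot: [180.0, 0.0, 95.1]
wrist_force: [-0.2, -0.2, 1.4]
grip_width: 0.0114
finger_force: 25.0
```

carry_out([
  {"x": 0, "y": 0, "z": -30, "spin": 0, "jaw": 255},
  {"x": 0, "y": 0, "z": -80, "spin": 0, "jaw": 255},
  {"x": -10, "y": 0, "z": -130, "spin": 1, "jaw": 255},
  {"x": -50, "y": -3, "z": -145, "spin": 2, "jaw": 255},
  {"x": -100, "y": -6, "z": -145, "spin": 3, "jaw": 255},
])

```text
clock: 3.7
eef_pos: [0.5255, 0.0852, 0.2103]
tool_rot: [179.8, -0.0, 92.2]
wrist_force: [0.2, -0.3, -0.4]
grip_width: 0.0117
finger_force: 25.0
```

```bash
python3 - <<'E'
from h import *
to([.541,-.12,.21],91.7)
E
```

```text
clock 3.7 pos [0.5255 0.0852 0.2103] rot [ 1.7981e+02 -3.0000e-02  9.2210e+01] F [ 0.23 -0.27 -0.41] w 0.011662330645020364
shift [-2.056e+02  7.600e+00  2.000e-01] spin 0.5
```

carry_out([
  {"x": -45, "y": 2, "z": 0, "spin": 0.4, "jaw": 255},
  {"x": -95, "y": 4, "z": 0, "spin": 0.4, "jaw": 255},
  {"x": -145, "y": 6, "z": 0, "spin": 0.4, "jaw": 255},
  {"x": -190, "y": 8, "z": 0, "spin": 0.4, "jaw": 255},
  {"x": -200, "y": 8, "z": 0, "spin": 0.4, "jaw": 255},
])

```text
clock: 4.32
eef_pos: [0.5399, -0.1163, 0.2083]
tool_rot: [-180.0, 0.0, 91.6]
wrist_force: [-0.6, 0.3, -0.4]
grip_width: 0.0118
finger_force: 25.0
```

```bash
python3 - <<'E'
from h import *
import pickle
to([.541,-.07,.2],91.7)
c=vision.camera('wrist');pickle.dump(c,open('c2.pkl','wb'))
h=px(c,[.541,-.07,.1]);print(c['eye'],c['orientation'],h)
cv2.imwrite('pics/f.png',cv2.resize(c['image'][100:325,110:410],(800,600),interpolation=cv2.INTER_CUBIC))
E
```

```text
clock 4.325 pos [ 0.5399 -0.1163  0.2083] rot [-1.7998e+02  1.0000e-02  9.1580e+01] F [-0.57  0.34 -0.38] w 0.01181921376035772
shift [46.3  2.4  8.3] spin -0.1
[ 0.53736104 -0.03192574  0.37813003] [-17.37024262   0.04227099   1.62326227] [254.2 139.5]
```

View pics/f.png

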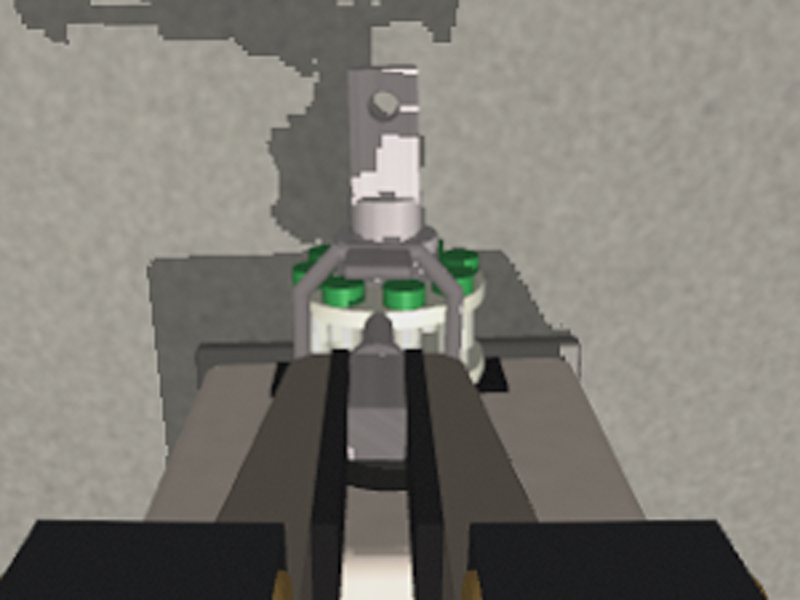

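Crop: hole at (383,104), tongue edges x≈349/418; pin shank's tip at (378,320) hanging in the gripper, ring level with its tab up.

```bash
python3 - <<'E'
from h import *
import pickle
c=pickle.load(open('c2.pkl','rb'))
q=lambda x,y,z:np.round(at_z(c,110+x*.375,100+y*.375,z),4)
print('hole',q(383,104,.1)); print('tongue',q(349,70,.1),q(418,68,.1),q(353,200,.1),q(421,200,.1))
zo=.2083-.016
print('tip',q(378,320,zo-.028)); print('ring bar L/R arms',q(301,300,zo+.006),q(455,300,zo+.006))
print('head bottom edge',q(347,405,zo+.032),q(405,405,zo+.032),q(376,460,zo+.032))
E
```

```text
hole [ 0.5405 -0.0696  0.1   ]
tongue [ 0.5294 -0.0591  0.1   ] [ 0.5513 -0.0578  0.1   ] [ 0.5316 -0.1015  0.1   ] [ 0.5541 -0.1008  0.1   ]
tip [ 0.5402 -0.118   0.1643]
ring bar L/R arms [ 0.5226 -0.1     0.1983] [ 0.5567 -0.0991  0.1983]
head bottom edge [ 0.5338 -0.1121  0.2243] [ 0.5453 -0.1118  0.2243] [ 0.5399 -0.1243  0.2243]
```

carry_out([
  {"x": 20, "y": 1, "z": 5, "spin": 0, "jaw": 255},
  {"x": 40, "y": 1.5, "z": 20, "spin": 0, "jaw": 255},
  {"x": 48.5, "y": 1.8, "z": 40, "spin": 0, "jaw": 255},
  {"x": 48.5, "y": 1.8, "z": 54, "spin": 0, "jaw": 255},
  {"x": 48.5, "y": 1.8, "z": 54, "spin": 0, "jaw": 255},
])

```text
clock: 5.0
eef_pos: [0.5394, -0.0644, 0.1532]
tool_rot: [-179.8, -0.0, 91.8]
wrist_force: [0.1, 0.9, -1.1]
grip_width: 0.0118
finger_force: 25.0
```

```bash
python3 - <<'E'
from h import *
import pickle
to([.5405,-.0679,.15],91.7)
w=vision.camera('wrist');t=vision.camera('top');s=vision.camera('scene')
pickle.dump((w,t,s),open('c3.pkl','wb'))
h=px(w,[.5405,-.0696,.1]);print('w',h,'s',px(s,[.5405,-.0696,.1]),px(s,[.5405,-.0696,.106]))
a=px(s,[.5405,-.0696,.11]).astype(int)
A=cv2.resize(w['image'][150:275,190:315],(400,400),interpolation=cv2.INTER_CUBIC)
B=cv2.resize(s['image'][a[1]-25:a[1]+25,a[0]-25:a[0]+25],(400,400),interpolation=cv2.INTER_CUBIC);print(a)
cv2.imwrite('pics/g.png',np.hstack([A,B]))
E
```

```text
clock 5.0 pos [ 0.5394 -0.0644  0.1532] rot [-1.7985e+02 -2.0000e-02  9.1830e+01] F [ 0.1   0.85 -1.14] w 0.01181083244006132
shift [-3.5  1.   3.2] spin 0.1
w [252.8 220. ] s [166.3 204.1] [165.9 202.7]
[165 201]
```

View pics/g.png

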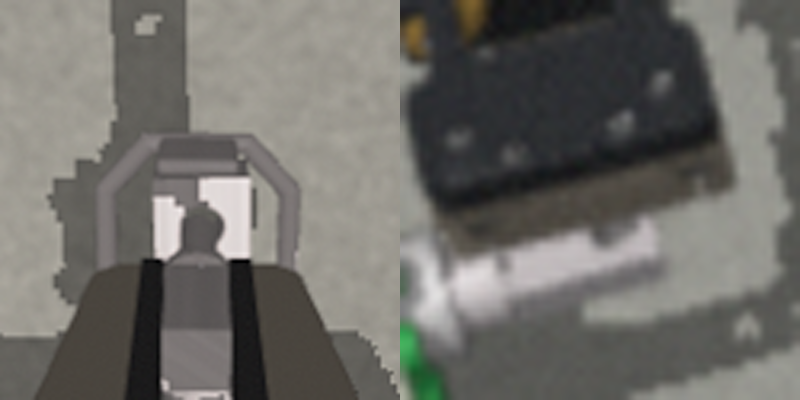

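```bash
python3 - <<'E'
from h import *
import pickle
w,t,s=pickle.load(open('c3.pkl','rb'))
print(w['eye'],w['orientation'],[np.round(arm.sense()['eef_pos'],4)])
x=arm.sense();print(x['eef_pos'],x['wrist_force'])
g=w['image'][205:234,238:268].mean(2).astype(int)
print('cols 238..');print('\n'.join(str(205+i)+' '+' '.join('%3d'%v for v in r) for i,r in enumerate(g)))
z=.1532-.016
print('pred tip at hole-aligned',px(w,[.5405,-.0696,z-.028]),'hole',px(w,[.5405,-.0696,.1]))
E
```

```text
[0.53689692 0.01990486 0.32297048] [-17.33279963   0.17965151   1.8654857 ] [array([ 0.5408, -0.0655,  0.155 ])]
[ 0.54077678 -0.06551119  0.15500472] [-0.42155289  0.20137943 -0.91054804]
cols 238..
205  93  92  86  85  89  89  89  89  89  88  87  86  89  90 121 139 137 152 162 162 163 161 161 162 161 161 162 166 168 165
206 108 109 107 112 117 118 117 116 116 116 116 114 110 105 175 209 208 221 225 225 226 225 225 225 225 224 225 228 230 224
207 116 118 117 117 120 122 120 120 120 120 119 117 115 107 189 224 222 221 220 220 220 220 220 220 219 218 220 223 226 218
208 116 117 116 117 118 121 120 119 119 119 118 117 114 107 186 222 219 220 219 219 220 218 219 219 218 217 218 222 225 212
209 115 117 115 116 118 119 119 119 120 118 119 117 114 107 186 222 219 220 219 219 220 218 218 219 218 217 218 221 225 214
210 111 112 111 111 114 116 116 118 119 118 118 117 114 107 186 222 220 220 219 219 220 218 219 219 218 217 217 222 225 214
211 158 171 168 167 173 178 147 116 119 119 118 117 113 108 188 225 223 221 220 219 220 219 218 219 218 217 218 221 225 214
212 202 224 220 219 224 231 181 
[... 2053 characters left out ...]
18 217 217 221 224 210
229 162 213 218 216 213 198 146  86  88  97 101 102 108 111 109 106 103  98  91  81 108 174 218 224 223 222 222 226 229 215
230 129 169 182 199 179 113  81  95 106 115 120 122 120 118 117 119 121 115 110 104  90 109 177 194 180 178 180 184 188 170
231  18  12  70 131 115  83 105 117 118 121 122 122 121 118 118 120 120 122 123 124 115  95 113  93  32  10  11  12  11  10
232  25  19  23  62  82  95 105 105 105 108 108 108 108 106 117 115 109 110 111 112 112 102  88  59  27  21  23  23  23  20
233  25  24  30  69  89  89  85  83  86  85  86  86  85  84 102 101  88  89  89  89  91  92  89  64  29  26  27  27  22  24
pred tip at hole-aligned [252.8 224.8] hole [252.8 220. ]
```

Pixel rows give hole centre (252.3,220) and shank tip ≈2.3 mm too far +y, agreeing with the TCP reading; correct, then lower gently.

carry_out([
  {"x": -2.4, "y": 0.4, "z": 0, "spin": 0, "jaw": 255},
  {"x": -2.4, "y": 0.4, "z": 4, "spin": 0, "jaw": 255},
  {"x": -2.4, "y": 0.4, "z": 8, "spin": 0, "jaw": 255},
  {"x": -2.4, "y": 0.4, "z": 11, "spin": 0, "jaw": 255},
  {"x": -2.4, "y": 0.4, "z": 13, "spin": 0, "jaw": 255},
])

```text
clock: 5.78
eef_pos: [0.5407, -0.0679, 0.1413]
tool_rot: [-180.0, -0.0, 91.7]
wrist_force: [0.2, -0.9, 0.1]
grip_width: 0.0118
finger_force: 25.0
```

```bash
python3 - <<'E'
from h import *
to([.5405,-.0679,.116],91.7)
E
```

```text
clock 5.775 pos [ 0.5407 -0.0679  0.1413] rot [-179.98   -0.     91.73] F [ 0.19 -0.89  0.13] w 0.01180332836335398
shift [ 0.  -0.2 25.3] spin 0.0
```

carry_out([
  {"x": 0, "y": 0, "z": 1, "spin": 0, "jaw": 255},
  {"x": 0, "y": 0, "z": 2, "spin": 0, "jaw": 255},
  {"x": 0, "y": 0, "z": 3, "spin": 0, "jaw": 255},
  {"x": 0, "y": 0, "z": 4, "spin": 0, "jaw": 255},
  {"x": 0, "y": 0, "z": 4, "spin": 0, "jaw": 255},
])

```text
clock: 6.4
eef_pos: [0.5408, -0.0679, 0.1375]
tool_rot: [-180.0, -0.0, 91.7]
wrist_force: [-0.5, -0.2, -0.7]
grip_width: 0.0117
finger_force: 25.0
```

Tip at about z = 0.093 with no force: it is in the hole. Continue.

carry_out([
  {"x": 0, "y": 0, "z": 3, "spin": 0, "jaw": 255},
  {"x": 0, "y": 0, "z": 6, "spin": 0, "jaw": 255},
  {"x": 0, "y": 0, "z": 9, "spin": 0, "jaw": 255},
  {"x": 0, "y": 0, "z": 12, "spin": 0, "jaw": 255},
  {"x": 0, "y": 0, "z": 14, "spin": 0, "jaw": 255},
])

```text
clock: 7.02
eef_pos: [0.5408, -0.0679, 0.1233]
tool_rot: [-180.0, -0.0, 91.7]
wrist_force: [0.4, -0.7, -2.1]
grip_width: 0.0119
finger_force: 25.0
```

carry_out([
  {"x": 0, "y": 0, "z": 2, "spin": 0, "jaw": 255},
  {"x": 0, "y": 0, "z": 4, "spin": 0, "jaw": 255},
  {"x": 0, "y": 0, "z": 5, "spin": 0, "jaw": 255},
  {"x": 0, "y": 0, "z": 5, "spin": 0, "jaw": 255},
])

```text
clock: 7.52
eef_pos: [0.5408, -0.0679, 0.1185]
tool_rot: [-180.0, -0.0, 91.7]
wrist_force: [-0.2, -0.6, -0.2]
grip_width: 0.0117
finger_force: 25.0
```

carry_out([
  {"x": 0, "y": 0, "z": 0.7, "spin": 0, "jaw": 255},
  {"x": 0, "y": 0, "z": 1.4, "spin": 0, "jaw": 255},
  {"x": 0, "y": 0, "z": 2, "spin": 0, "jaw": 255},
  {"x": 0, "y": 0, "z": 2, "spin": 0, "jaw": 255},
])

```text
clock: 8.02
eef_pos: [0.5408, -0.0679, 0.1165]
tool_rot: [-180.0, -0.0, 91.7]
wrist_force: [0.6, 0.0, -0.6]
grip_width: 0.0114
finger_force: 25.0
```

carry_out([
  {"x": 0, "y": 0, "z": 0.4, "spin": 0, "jaw": 255},
  {"x": 0, "y": 0, "z": 0.8, "spin": 0, "jaw": 255},
  {"x": 0, "y": 0, "z": 0.8, "spin": 0, "jaw": 255},
])

```text
clock: 8.4
eef_pos: [0.5408, -0.0679, 0.1157]
tool_rot: [-180.0, -0.0, 91.7]
wrist_force: [0.4, -0.4, -0.8]
grip_width: 0.0117
finger_force: 25.0
```

carry_out([
  {"x": 0, "y": 0, "z": 0.5, "spin": 0, "jaw": 255},
  {"x": 0, "y": 0, "z": 1, "spin": 0, "jaw": 255},
  {"x": 0, "y": 0, "z": 1, "spin": 0, "jaw": 255},
])

```text
clock: 8.78
eef_pos: [0.5409, -0.0679, 0.1149]
tool_rot: [180.0, 0.0, 91.7]
wrist_force: [-0.9, 0.0, 2.0]
grip_width: 0.0117
finger_force: 25.0
```

carry_out([
  {"x": 0, "y": 0, "z": 0.5, "spin": 0, "jaw": 255},
  {"x": 0, "y": 0, "z": 1, "spin": 0, "jaw": 255},
  {"x": 0, "y": 0, "z": 1, "spin": 0, "jaw": 255},
])

```text
clock: 9.15
eef_pos: [0.541, -0.068, 0.1141]
tool_rot: [180.0, 0.0, 91.7]
wrist_force: [-1.6, 0.1, 6.1]
grip_width: 0.0116
finger_force: 25.0
```

carry_out([
  {"x": 0, "y": 0, "z": -1, "spin": 0, "jaw": 255},
  {"x": 0, "y": 0, "z": -1, "spin": 0, "jaw": 255},
  {"x": 0, "y": 0, "z": -1, "spin": 0, "jaw": 150},
  {"x": 0, "y": 0, "z": -1, "spin": 0, "jaw": 150},
  {"x": 0, "y": 0, "z": -1, "spin": 0, "jaw": 150},
])

```text
clock: 9.78
eef_pos: [0.5408, -0.0679, 0.1146]
tool_rot: [-180.0, -0.0, 91.7]
wrist_force: [0.5, -0.3, 0.6]
grip_width: 0.037
finger_force: 0.0
```

carry_out([
  {"x": 0, "y": 0, "z": 0, "spin": 0, "jaw": 150},
  {"x": 0, "y": 0, "z": -10, "spin": 0, "jaw": 150},
  {"x": 0, "y": 0, "z": -30, "spin": 0, "jaw": 200},
  {"x": 0, "y": 0, "z": -60, "spin": 0, "jaw": 255},
  {"x": 0, "y": 0, "z": -60, "spin": 0, "jaw": 255},
])

```text
clock: 10.4
eef_pos: [0.5426, -0.0681, 0.1775]
tool_rot: [179.7, 0.0, 91.7]
wrist_force: [-0.1, 0.3, 0.3]
grip_width: 0.0099
finger_force: 0.0
```

```bash
python3 - <<'E'
from h import *
import pickle
to([.5405,-.0679,.15],91.7)
w=vision.camera('wrist');pickle.dump(w,open('c4.pkl','wb'))
h=px(w,[.5405,-.0696,.1]);print(h)
cv2.imwrite('pics/i.png',cv2.resize(w['image'][120:240,175:335],(800,600),interpolation=cv2.INTER_CUBIC))
E
```

```text
clock 10.4 pos [ 0.5426 -0.0681  0.1775] rot [1.7973e+02 4.0000e-02 9.1730e+01] F [-0.09  0.32  0.35] w 0.00988426600209214
shift [ 0.3 -2.2 27.4] spin 0.0
[248.2 204.1]
```

View pics/i.png

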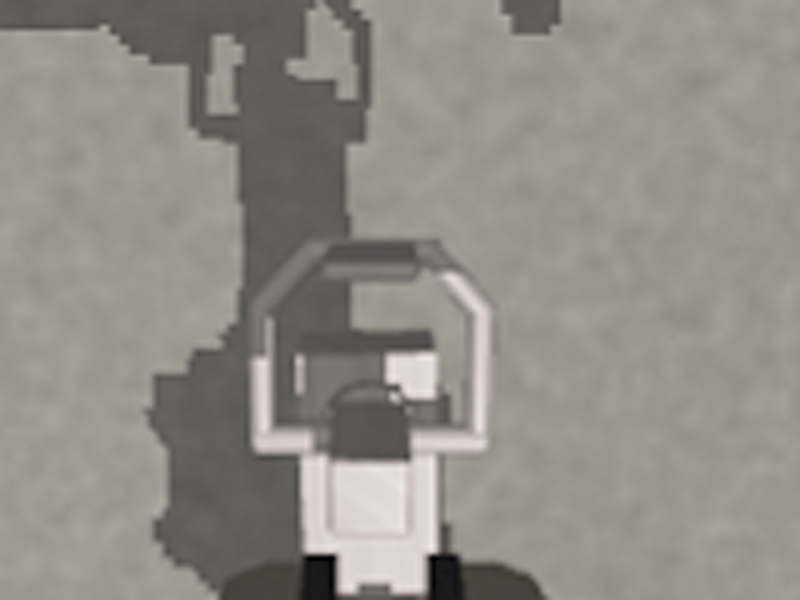

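Pin is seated upright, collar on the shaft, ring level with the tab at (370,250), gripper shut. Now over the tab and push down beyond the shaft's end.

carry_out([
  {"x": 25.5, "y": -0.5, "z": 0, "spin": 0, "jaw": 255},
  {"x": 25.5, "y": -0.5, "z": 20, "spin": 0, "jaw": 255},
  {"x": 25.5, "y": -0.5, "z": 40, "spin": 0, "jaw": 255},
  {"x": 25.5, "y": -0.5, "z": 48, "spin": 0, "jaw": 255},
  {"x": 25.5, "y": -0.5, "z": 52, "spin": 0, "jaw": 255},
])

```text
clock: 11.08
eef_pos: [0.5392, -0.0424, 0.1221]
tool_rot: [-179.9, -0.0, 91.7]
wrist_force: [0.3, -0.2, 1.0]
grip_width: 0.0004
finger_force: 0.0
```

carry_out([
  {"x": 0, "y": 0, "z": 2, "spin": 0, "jaw": 255},
  {"x": 0, "y": 0, "z": 4, "spin": 0, "jaw": 255},
  {"x": 0, "y": 0, "z": 6, "spin": 0, "jaw": 255},
  {"x": 0, "y": 0, "z": 8, "spin": 0, "jaw": 255},
  {"x": 0, "y": 0, "z": 10, "spin": 0, "jaw": 255},
])

```text
clock: 11.7
eef_pos: [0.5398, -0.0424, 0.1129]
tool_rot: [180.0, -0.0, 91.7]
wrist_force: [0.3, 1.5, 2.0]
grip_width: 0.0005
finger_force: 1.1
```

```bash
python3 - <<'E'
from h import *
to([.5395,-.0426,.081],91.7)
E
```

```text
clock 11.7 pos [ 0.5398 -0.0424  0.1129] rot [179.97  -0.    91.74] F [0.25 1.54 1.96] w 0.000531479596366222
shift [-0.2 -0.3 31.9] spin 0.0
```

carry_out([
  {"x": 0, "y": 0, "z": 3, "spin": 0, "jaw": 255},
  {"x": 0, "y": 0, "z": 6, "spin": 0, "jaw": 255},
  {"x": 0, "y": 0, "z": 9, "spin": 0, "jaw": 255},
  {"x": 0, "y": 0, "z": 12, "spin": 0, "jaw": 255},
  {"x": 0, "y": 0, "z": 15, "spin": 0, "jaw": 255},
])

```text
clock: 12.32
eef_pos: [0.5397, -0.0427, 0.0976]
tool_rot: [180.0, 0.0, 91.7]
wrist_force: [-0.9, -1.2, 2.2]
grip_width: 0.0005
finger_force: 1.1
```

carry_out([
  {"x": 0, "y": 0, "z": 3, "spin": 0, "jaw": 255},
  {"x": 0, "y": 0, "z": 6, "spin": 0, "jaw": 255},
  {"x": 0, "y": 0, "z": 9, "spin": 0, "jaw": 255},
  {"x": 0, "y": 0, "z": 11, "spin": 0, "jaw": 255},
  {"x": 0, "y": 0, "z": 12, "spin": 0, "jaw": 255},
])

```text
clock: 12.95
eef_pos: [0.54, -0.0429, 0.0859]
tool_rot: [180.0, 0.0, 91.8]
wrist_force: [0.1, -6.5, 7.4]
grip_width: 0.0003
finger_force: 3.3
```

Friction of the sliding tab jams the pure downward push (Fy −6.5); go outside the tab and finish by pushing inwards.

carry_out([
  {"x": 0, "y": 0, "z": -5, "spin": 0, "jaw": 255},
  {"x": 0, "y": 0, "z": -20, "spin": 0, "jaw": 255},
  {"x": 28, "y": 0, "z": -15, "spin": 0, "jaw": 255},
  {"x": 28, "y": 0, "z": 5, "spin": 0, "jaw": 255},
  {"x": 28, "y": 0, "z": 14, "spin": 0, "jaw": 255},
])

```text
clock: 13.58
eef_pos: [0.5383, -0.014, 0.0716]
tool_rot: [-180.0, -0.0, 91.8]
wrist_force: [-0.5, -0.5, -0.7]
grip_width: 0.0005
finger_force: 0.0
```

```bash
python3 - <<'E'
from h import *
to([.5395,-.0369,.072],91.7)
w=vision.camera('wrist')
cv2.imwrite('pics/j.png',cv2.resize(w['image'][90:270,135:375],(800,600),interpolation=cv2.INTER_CUBIC))
for z,y in((-.025+.006,.0227),(-.014,.028)): print(px(w,[.5405,-.0696+y,.1+z]))
E
```

```text
clock 13.575 pos [ 0.5383 -0.014   0.0716] rot [-1.7996e+02 -2.0000e-02  9.1760e+01] F [-0.53 -0.46 -0.65] w 0.0005259007542526276
shift [-22.9   0.5  -0.4] spin 0.1
[253.3 303.9]
[253.7 301.4]
```

View pics/j.png

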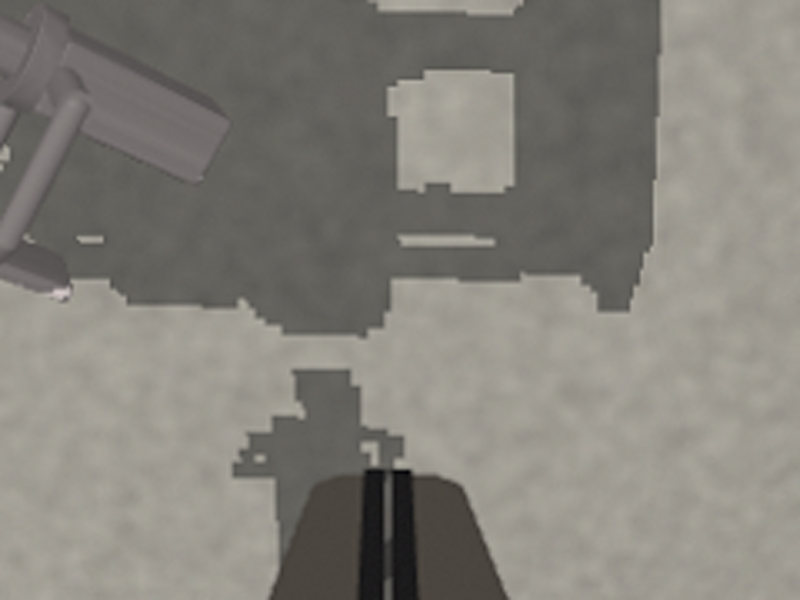

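Fingers hide the pin from the wrist camera here; only the lying decoy at upper left shows, well clear. Push inwards slowly.

carry_out([
  {"x": -8, "y": 0, "z": 0, "spin": 0, "jaw": 255},
  {"x": -12, "y": 0, "z": 0, "spin": 0, "jaw": 255},
  {"x": -15, "y": 0, "z": 0, "spin": 0, "jaw": 255},
  {"x": -17, "y": 0, "z": 0, "spin": 0, "jaw": 255},
  {"x": -19, "y": 0, "z": 0, "spin": 0, "jaw": 255},
])

```text
clock: 14.25
eef_pos: [0.5387, -0.0325, 0.0716]
tool_rot: [-179.9, -0.1, 91.7]
wrist_force: [-1.2, 8.3, -4.1]
grip_width: 0.0004
finger_force: 4.5
```

carry_out([
  {"x": -1, "y": 0, "z": 0, "spin": 0, "jaw": 255},
  {"x": -2, "y": 0, "z": 0, "spin": 0, "jaw": 255},
  {"x": -3, "y": 0, "z": 0, "spin": 0, "jaw": 255},
])

```text
clock: 14.62
eef_pos: [0.5385, -0.0351, 0.0713]
tool_rot: [-179.9, -0.1, 91.7]
wrist_force: [-0.3, 9.9, -4.3]
grip_width: 0.0001
finger_force: 5.3
```

carry_out([
  {"x": -0.5, "y": 0, "z": 1, "spin": 0, "jaw": 255},
  {"x": -1, "y": 0, "z": 2, "spin": 0, "jaw": 255},
  {"x": -1.5, "y": 0, "z": 3, "spin": 0, "jaw": 255},
])

```text
clock: 15.0
eef_pos: [0.5385, -0.0366, 0.0682]
tool_rot: [-179.9, -0.1, 91.7]
wrist_force: [-0.5, 9.3, -4.5]
grip_width: 0.0006
finger_force: 4.9
```

carry_out([
  {"x": -0.5, "y": 0, "z": 1, "spin": 0, "jaw": 255},
  {"x": -1, "y": 0, "z": 2, "spin": 0, "jaw": 255},
  {"x": -1, "y": 0, "z": 2, "spin": 0, "jaw": 255},
])

```text
clock: 15.38
eef_pos: [0.5383, -0.0376, 0.0661]
tool_rot: [-179.9, -0.1, 91.7]
wrist_force: [0.9, 9.6, -5.3]
grip_width: 0.0001
finger_force: 4.6
```

carry_out([
  {"x": -0.5, "y": 0, "z": 0.5, "spin": 0, "jaw": 255},
  {"x": -1, "y": 0, "z": 1, "spin": 0, "jaw": 255},
  {"x": -1, "y": 0, "z": 1, "spin": 0, "jaw": 255},
])

```text
clock: 15.75
eef_pos: [0.5382, -0.0385, 0.065]
tool_rot: [-179.9, -0.1, 91.7]
wrist_force: [0.1, 10.6, -5.9]
grip_width: 0.0002
finger_force: 5.2
```

carry_out([
  {"x": 5, "y": 0, "z": 0, "spin": 0, "jaw": 255},
  {"x": 30, "y": 0, "z": 0, "spin": 0, "jaw": 255},
  {"x": 40, "y": 0, "z": -60, "spin": 0, "jaw": 255},
  {"x": 0, "y": 0, "z": -110, "spin": 0, "jaw": 255},
  {"x": -32, "y": 2, "z": -110, "spin": 0, "jaw": 255},
])

```text
clock: 16.38
eef_pos: [0.5453, -0.073, 0.1803]
tool_rot: [179.6, 0.1, 91.8]
wrist_force: [-0.1, 0.2, -0.7]
grip_width: 0.0004
finger_force: 0.0
```

```bash
python3 - <<'E'
from h import *
import pickle
to([.5405,-.0679,.15],91.7)
w=vision.camera('wrist');s=vision.camera('scene');pickle.dump((w,s),open('c5.pkl','wb'))
h=np.array([.5405,-.0696,.1])
for a in(.9,1.1,1.2,1.33):
    y=30*np.cos(a)+16*np.sin(a);z=6-30*np.sin(a)+16*np.cos(a)
    print(a,'tip L/R',px(w,h+[-.007,y/1e3,z/1e3]),px(w,h+[.007,y/1e3,z/1e3]),px(s,h+[0,y/1e3,z/1e3]))
print('tongue end',px(w,h+[0,.012,0]),'headtop',px(w,h+[0,0,.032]))
c=px(w,h+[0,.012,0]).astype(int)
A=cv2.resize(w['image'][c[1]-50:c[1]+50,c[0]-33:c[0]+33],(396,600),interpolation=cv2.INTER_CUBIC)
d=px(s,h).astype(int);print(c,d)
B=cv2.resize(s['image'][d[1]-30:d[1]+30,d[0]-20:d[0]+20],(400,600),interpolation=cv2.INTER_CUBIC)
cv2.imwrite('pics/k.png',np.hstack([A,B]))
E
```

```text
clock 16.375 pos [ 0.5453 -0.073   0.1803] rot [1.7956e+02 1.1000e-01 9.1810e+01] F [-0.11  0.18 -0.73] w 0.00041491876562386895
shift [ 5.3 -4.9 30.3] spin 0.1
0.9 tip L/R [237.2 157. ] [254.6 157.5] [181.1 202.5]
1.1 tip L/R [237.4 159.6] [254.3 160.1] [180.  204.2]
1.2 tip L/R [237.4 161.4] [254.2 161.9] [179.2 205. ]
1.33 tip L/R [237.5 164.3] [254.  164.7] [178.  206.1]
tongue end [245.2 182.8] headtop [244.3 210.9]
[245 182] [166 204]
```

View pics/k.png

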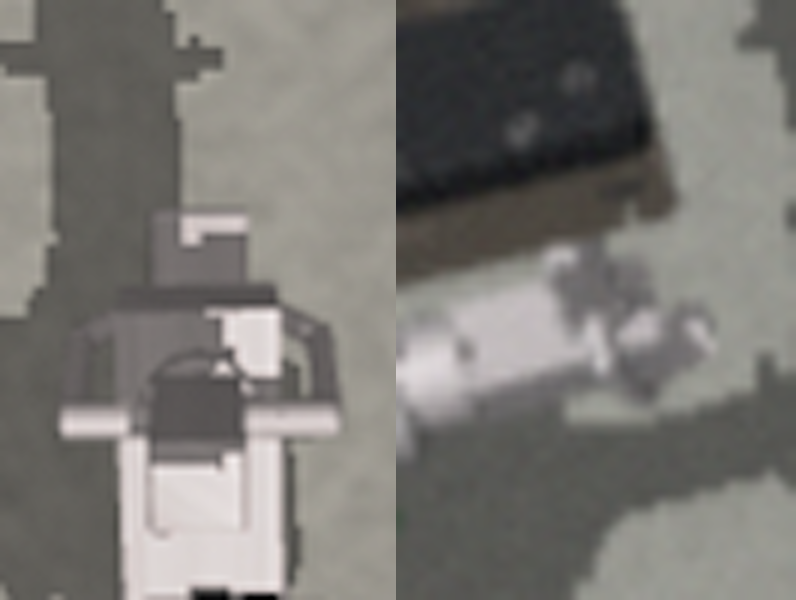

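Ring home: the tab lies past the shaft end (left crop (200,212–285)), ring arms pass down beside the tongue. Check the pin for tilt by comparing the head's position before and after.

```bash
python3 - <<'E'
from h import *
import pickle
w4=pickle.load(open('c4.pkl','rb'));w5,s=pickle.load(open('c5.pkl','rb'))
q4=lambda x,y,z:np.round(at_z(w4,175+x/5,120+y/5,z),4)
q5=lambda x,y,z:np.round(at_z(w5,212+x/6,132+y/6,z),4)
print('before head',q4(370,498,.132),'collar/rod',q4(258,440,.106),q4(485,440,.106),'end',q4(368,350,.1))
print('after head',q5(197,497,.132),'rod',q5(62,421,.106),q5(340,421,.106),'end',q5(200,308,.1),'tip',q5(200,212,.081))
E
```

```text
before head [ 0.5412 -0.0701  0.132 ] collar/rod [ 0.5235 -0.0712  0.106 ] [ 0.5593 -0.0702  0.106 ] end [ 0.5405 -0.0577  0.1   ]
after head [ 0.541  -0.0726  0.132 ] rod [ 0.5228 -0.0724  0.106 ] [ 0.5596 -0.0713  0.106 ] end [ 0.5406 -0.0581  0.1   ] tip [ 0.5402 -0.0493  0.081 ]
```

Ring home (tab 22.6 mm out); slight tilt possible. I'll press the head lightly to confirm seating height and square it up.

carry_out([
  {"x": 0, "y": 0, "z": 15, "spin": 0, "jaw": 255},
  {"x": 0, "y": 0, "z": 30, "spin": 0, "jaw": 255},
  {"x": 0, "y": 0, "z": 38, "spin": 0, "jaw": 255},
  {"x": 0, "y": 0, "z": 38, "spin": 0, "jaw": 255},
])

```text
clock: 16.98
eef_pos: [0.5417, -0.0713, 0.1364]
tool_rot: [-179.9, -0.0, 91.8]
wrist_force: [0.6, -0.4, -0.2]
grip_width: 0.0008
finger_force: 0.0
```

carry_out([
  {"x": 0, "y": 0, "z": 0.7, "spin": 0, "jaw": 255},
  {"x": 0, "y": 0, "z": 1.5, "spin": 0, "jaw": 255},
  {"x": 0, "y": 0, "z": 2.5, "spin": 0, "jaw": 255},
  {"x": 0, "y": 0, "z": 2.5, "spin": 0, "jaw": 255},
])

```text
clock: 17.48
eef_pos: [0.5425, -0.0719, 0.1354]
tool_rot: [180.0, 0.0, 91.7]
wrist_force: [0.3, -0.4, -0.3]
grip_width: 0.0004
finger_force: 0.0
```

carry_out([
  {"x": 0, "y": 0, "z": 0.7, "spin": 0, "jaw": 255},
  {"x": 0, "y": 0, "z": 1.4, "spin": 0, "jaw": 255},
  {"x": 0, "y": 0, "z": 1.4, "spin": 0, "jaw": 255},
])

```text
clock: 17.85
eef_pos: [0.5424, -0.0719, 0.1338]
tool_rot: [-180.0, -0.0, 91.7]
wrist_force: [0.1, -0.6, 0.3]
grip_width: 0.0006
finger_force: 0.0
```

carry_out([
  {"x": 0, "y": 0, "z": 0.6, "spin": 0, "jaw": 255},
  {"x": 0, "y": 0, "z": 1.2, "spin": 0, "jaw": 255},
  {"x": 0, "y": 0, "z": 1.2, "spin": 0, "jaw": 255},
])

```text
clock: 18.23
eef_pos: [0.5424, -0.0719, 0.1326]
tool_rot: [-180.0, -0.0, 91.7]
wrist_force: [0.2, 0.2, -0.2]
grip_width: 0.0004
finger_force: 0.0
```

carry_out([
  {"x": 0, "y": 0, "z": 0.6, "spin": 0, "jaw": 255},
  {"x": 0, "y": 0, "z": 1.2, "spin": 0, "jaw": 255},
  {"x": 0, "y": 0, "z": 1.2, "spin": 0, "jaw": 255},
])

```text
clock: 18.6
eef_pos: [0.5426, -0.0719, 0.1317]
tool_rot: [180.0, 0.0, 91.7]
wrist_force: [0.9, 0.8, 3.4]
grip_width: 0.0005
finger_force: 1.4
```

carry_out([
  {"x": 0, "y": 0, "z": 0.5, "spin": 0, "jaw": 255},
  {"x": 0, "y": 0, "z": 1, "spin": 0, "jaw": 255},
  {"x": 0, "y": 0, "z": 1, "spin": 0, "jaw": 255},
])

```text
clock: 18.98
eef_pos: [0.5428, -0.0719, 0.1309]
tool_rot: [180.0, 0.0, 91.7]
wrist_force: [-0.5, 0.2, 6.5]
grip_width: 0.0007
finger_force: 3.2
```

Head contacts at z ≈ 0.132, exactly the seated height. Retreat and settle.

carry_out([
  {"x": 0, "y": 0, "z": -5, "spin": 0, "jaw": 255},
  {"x": 0, "y": 0, "z": -35, "spin": 0, "jaw": 255},
  {"x": 0, "y": 0, "z": -70, "spin": 0, "jaw": 255},
  {"x": 0, "y": 0, "z": -80, "spin": 0, "jaw": 255},
  {"x": 0, "y": 0, "z": -80, "spin": 0, "jaw": 255},
])

```text
clock: 19.6
eef_pos: [0.5426, -0.0719, 0.2105]
tool_rot: [180.0, 0.0, 91.7]
wrist_force: [0.1, 0.4, -0.1]
grip_width: 0.0007
finger_force: 0.0
```

```bash
python3 -c "
from cell import arm
print(arm.sense()['eef_pos'],arm.sign_off())"
```

```text
the job is handed in; nothing more can be done
[ 0.54257888 -0.07189798  0.2105133 ] None
```

The lock pin is seated in the shaft's cross hole with its ring swung home under the shaft. The arm is retracted clear and the job is handed in at about 20 s; no verdict was returned.

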